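# Level the worktop shelf and keep the spirit level pressed

## Task

Lay the spirit level upright and lengthwise along the free part of the little wooden shelf, between the casserole and the black knob. Pressed down through the level (about 10 N) the shelf stands on its levelling foot: turn the knob of the foot until the bubble sits between the two lines while the level is pressed like that. Finish while still holding that steady press on the level, not on the shelf itself, and leave the mug, jar and bowl where they are.

Things in the scene. Friction and masses are not known exactly. Their poses are not given: they have to be found in the camera images.
- level: Aluminium spirit level, a bar 180 mm long (x), 24 wide (y), 50 high (z), 0.3 kg, standing on its sole on the worktop. Origin: centre of the sole; z up. A yellow-green vial in a black window (x from 22 to 78 mm, raised 3 mm) lies in the top; the rest of the top (x from -90 to 20 mm) is plain metal to press on. It may lie either way round on the shelf.
- vial_mid (a point): Middle of the vial, on top of the level at x = +50 mm, y = 0, z = 53 mm of the level's frame. Two black lines across the vial, 10.5 mm to either side of it.
- bubble (a joint): Place of the pale bubble (14 mm long) in the vial: distance in m of its middle from the middle of the vial, positive towards the level's +x end. The bubble moves to the higher end, 0.75 mm for each mrad of tilt, stops at +-17 mm, and needs about 1 s to come to rest.
- shelf: Wooden board on a trestle, 130 mm wide (x), 400 long (y), 18 thick, top about 90 mm above the worktop. Origin: on the rocking axis (along x), 24 mm under the top; board from y = -300 (foot end) to +100 mm. Red casserole (104 mm across, 100 high) fixed on it at y = +45 mm; foot with its knob passes through it at y = -255 mm; free for the level: y from -225 to -15 mm. z up when level.
- free_spot (a point): On the board's top, in its middle across the width, at y = -115 mm of the shelf: a good place for the middle of the level. Axes as the shelf's.
- rock (a joint): How far the shelf is rocked up off the nut of its levelling foot, rad: 0 = standing on the foot, 0.03 = free of it. Left alone (also with the level on it) the back-heavy shelf tips to 0.03 and the bubble runs to one stop; 3 to 6 N down on the level brings it to 0.
- knob_grip (a point): On the upright axis of the levelling foot's knob, at the height to grip it, 126 mm above the worktop. Black round fluted knob, gripping diameter 42 to 46 mm, its underside 108 mm and its top 141 mm above the worktop (about 18 and 51 above the board), with a white dash on top. It stays at its height as it turns.
- knob (a joint): Turn of the knob, rad, growing clockwise seen from above; range -1.2 to 3. It turns the foot's screw, which stands on the worktop: clockwise drives the brass nut under the board up (3 mm a rad) and raises the foot end, the pressed shelf tilts 11.8 mrad a rad. It stays where left; needs 0.15 N m. At the start the foot end is 0.5 to 1.6 rad too low, varying.
- mug: White mug, 80 mm across, 90 mm high, with a handle, standing on the worktop. Leave alone. Origin: centre of the underside.
- jar: Glass jar with steel cap, 68 mm across, 110 mm high. Leave alone. Origin: centre of the underside.
- bowl: White bowl, 100 mm across, 45 mm high. Leave alone. Origin: centre of the underside.
Things that resemble listed ones, but are neither listed nor needed, are in the scene too. Several things have the shape of the level; the one meant has the colours described above.

How it is judged:
By the outcome, as a careful person would: the job done as asked, in the order asked, and still so for the second after the job is handed in, while the arm keeps its last pose, push and grip.
It also fails if it takes over 70 s, if anything falls off the work surface, if the arm or the gripper's body presses on something with over 40 N, if the wrist force passes 120 N, or if a joint passes its speed limit or range.

## Robot

A 6-joint arm with a two-finger parallel gripper is mounted at the origin on the work surface. World frame = base frame: x ahead of the robot, y to its left, z up, the work surface at z = 0. Lengths are in m, angles in degrees, forces in N, time in s.
With the tool pointing down it reaches from about 0.4 to 0.825 m from the base axis. Payload 7 kg.
Tool frame: the origin (TCP) lies on the centre line of the jaws, within the pads' length; the fingertips stand 11 mm ahead of it and the grasp point (between the pads) lies 8 mm behind it; z points along the fingers, y is the line along which they close (so a half turn about z gives the same grasp; the last joint's range is limited). The gripper opens to 88 mm and grips with 3 to 60 N. Pads are 19 mm wide; open, the fingers measure 130 mm over their backs; the gripper's body (78 mm by 193 mm) begins 47 mm behind the grasp point.
Start: joints at [-48.753, 20.546, 0.682, 0, -70.136, -16.507], TCP at [0.282, -0.613, 0.238] pointing down, gripper open.
Joint ranges: [-176.03, 176.03], [-82.01, 121.73], [-58.28, 71.71], [-173.87, 95.51], [-174.79, -0.11], [-173.66, 173.66]. Speed limits (degrees/s): [136.94, 136.94, 172.46, 180, 180, 180].

## Interface

Orientations are given as [roll, pitch, yaw] about the fixed x, y, z axes, in that order (R = Rz(yaw) Ry(pitch) Rx(roll)).
In Python, from plant import r, capture, camera_model, job gives the robot as it stands.
- The arm moves only by the tool drive_tool, never from a script. Its argument "increments" is a list that holds one entry, the list of rows, each a list of 5 numbers: the gripper's target within -1 to 1 (fully open at 1, half-way at 0, shut at -1), then the shift along the tool's x, y, z scaled (see below), then the turn about the tool's z scaled (see below). In form: [[[gripper, tx, ty, tz, roll], ...]]. A call has 1 to 5 rows; each row is the pose to reach, as a shift and turn from the pose commanded when the call began, along the tool's axes at that moment, turning the shorter way round; what a row does not reach only later rows make up. The controller multiplies each number of a shift by 120 mm and each number of a turn by 360 degrees. A row lasts 1/8 s, in which the tool goes at most 62.5 mm and 10.7 degrees, less where a joint would pass 70% of its speed; a pose out of reach is approached as far as the arm can. A call with a number of a shift or a turn outside -1 to 1 is refused whole. A call with a gripper value outside its range is refused whole. The fingers move at their own pace and stop on an object; "squeeze" is the grip in N (left out, the last holds). Time passes only in rows, so rows that repeat a pose let the fingers close. It gives the time, the measured TCP pose, the force, the opening and the grip force at its end, in the units of the state.
- r.get_state(): the state, without advancing time (a new reading comes with each control period).
- capture(name): name is "scene" or "side" or "wrist"; returns the picture (420x560x3 uint8, red, green, blue); there is no depth.
- camera_model(name): a dict with "camera_matrix" (3x3 intrinsics, pixels), "rvec" (rotation vector, rad) and "tvec" (3), from world to camera coordinates, as OpenCV has them. Camera axes: x right, y down, z forward; pixel columns grow to the right and rows downward; lengths in m; the calibration is good to about 2 mm. A picture is of the moment at which its call begins: read the wrist's pose just before it. camera_model takes no time and is no camera call; for the wrist camera it gives the pose at the moment of the call.
- job.close_job(): hands the job in; it is judged then, once.
The state is a dict: "time_s": time; "joints": joint angles; "qd": joint speeds; "joint_torque": joint torques, N m; "tcp_pos": TCP position; "eef_rot": TCP orientation; "contact_force": force on the tool from outside, world axes, zero at the start; "moment": the same for the moment, N m; "gripper_width": finger opening in m; "gripper_force": force on a finger pad.
Only numpy, scipy, OpenCV 4.12 (cv2) and the standard library are available. Lean on these libraries where they do the work, as an engineer would, in place of code of your own. Each camera call takes 0.05 s, during which the arm holds its last target. There are 200 camera calls.

## Working session

There is one attempt and no reset: what is moved stays moved. The work goes in short steps, Python scripts to look and compute and a tool call to move; the robot and the scene stay as the last step left them, time stands still between calls to the robot, and variables do not carry over. Pictures are saved under pics/ and viewed, at most 10 in all, crops included, and the job is handed in when it is done.

Besides the shell and the picture viewer there is one more tool, called by a JSON object that holds its "api" and its "payload". drive_tool: Moves the arm, as the interface text tells. Its arguments: {"type":"object","properties":{"increments":{"type":"array"},"squeeze":{"type":"number"}},"required":["increments"]}

```bash
ls; mkdir -p pics
cat > h.py <<'E'
import numpy as np, cv2
from plant import r, capture, camera_model, job
def cam(n):
    m=camera_model(n); R=cv2.Rodrigues(np.array(m["rvec"],float))[0]
    return np.array(m["camera_matrix"],float),R,np.array(m["tvec"],float).ravel()
def ray(c,px):
    K,R,t=c; d=R.T@np.linalg.inv(K)@np.array([px[0],px[1],1.]); return -R.T@t,d
def onz(c,px,z):
    o,d=ray(c,px); return o+d*(z-o[2])/d[2]
def proj(c,P):
    K,R,t=c; q=K@(R@np.asarray(P,float)+t); return q[:2]/q[2]
def tri(c1,p1,c2,p2):
    o1,d1=ray(c1,p1);o2,d2=ray(c2,p2)
    s=np.linalg.lstsq(np.c_[d1,-d2],o2-o1,rcond=None)[0]
    a=o1+d1*s[0];b=o2+d2*s[1];return (a+b)/2,np.linalg.norm(a-b)
def save(n,im): cv2.imwrite("pics/"+n,cv2.cvtColor(im,cv2.COLOR_RGB2BGR))
E
python3 - <<'E'
from h import *
s=r.get_state();print(s)
for n in("scene","side"):
    im=capture(n);np.save(n,im);save(n+"0.png",im);c=cam(n);print(n,-c[1].T@c[2],c[1][2])
E
```

```text
pics
{'time_s': 0.0, 'joints': array([-4.87517203e+01,  2.05910415e+01,  6.34191427e-01, -2.02572728e-02,
       -7.01358729e+01, -1.65077930e+01]), 'qd': array([ 0.08899988,  0.10254422, -0.04519602,  0.0650445 ,  0.10518703,
       -0.06905422]), 'joint_torque': array([ 2.57802158e-04, -5.82718098e+01,  2.93056977e+01,  6.99683100e+00,
        6.87731575e-03, -1.87558030e-04]), 'tcp_pos': array([ 0.28228496, -0.61262303,  0.23662986]), 'eef_rot': array([ 1.79905687e+02, -8.09118136e-03, -1.55266405e+02]), 'contact_force': array([ 0.02490074,  0.66820579, -0.53452029]), 'moment': array([ 0.03398562, -0.01871146,  0.02179055]), 'gripper_force': 0.0, 'gripper_width': 0.08758524950438996}
scene [1.40618391 0.01333565 0.76135548] [-0.78733594 -0.11780737 -0.60516406]
side [0.13270865 0.70748    0.8753913 ] [ 0.3497882  -0.67987943 -0.64452477]
```

View pics/scene0.png

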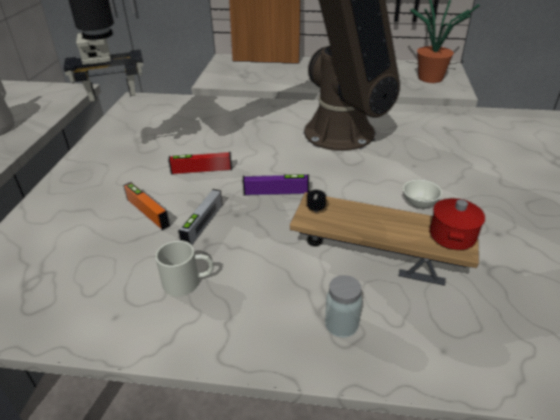

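View pics/side0.png

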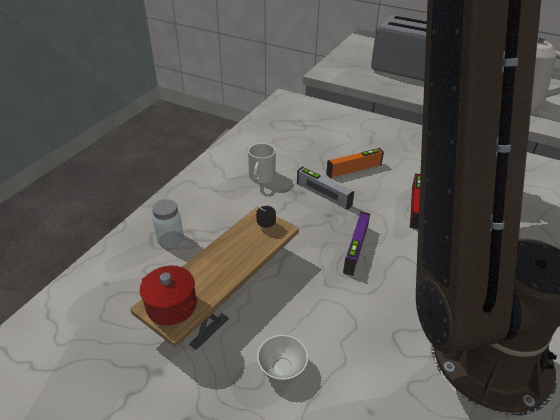

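The scene picture shows the grey level at about (201,215), with its vial end near (187,225). The shelf runs from the knob at (316,200) to the casserole at (457,222). In the side picture the level is at (325,187), with its vial at (312,178), and the knob is at (266,216). I'll enlarge both.

Run:
```python
from h import *
a=np.load("scene.npy");b=np.load("side.npy")
f=lambda im,x,y,w,h,s:cv2.resize(im[y:y+h,x:x+w],None,fx=s,fy=s,interpolation=cv2.INTER_CUBIC)
top=np.hstack([f(a,170,180,66,50,6),f(b,290,160,66,50,6)])
bot=np.hstack([f(a,285,180,200,150,2)[:300],f(b,130,195,180,150,2)])
bot=cv2.copyMakeBorder(bot,0,0,0,max(0,top.shape[1]-bot.shape[1]),0)[:, :top.shape[1]] if bot.shape[1]<=792 else bot[:,:792]
save("z0.png",np.vstack([top,bot]))
cs,cd=cam("scene"),cam("side")
def blobs(im,lo,hi,mn):
    m=cv2.inRange(cv2.cvtColor(im,cv2.COLOR_RGB2HSV),lo,hi)
    n,_,st,ce=cv2.connectedComponentsWithStats(m)
    return [(st[i,4],ce[i].round(1),st[i,:4]) for i in range(1,n) if st[i,4]>=mn]
for nm,im in(("scene",a),("side",b)):
    print(nm,"green",blobs(im,(28,90,70),(55,255,255),6))
    print(nm,"wood",blobs(im,(8,60,60),(22,190,255),800))
    print(nm,"dark",[x for x in blobs(im,(0,0,0),(180,255,45),60) if x[0]<900])
```

```text
scene green [(np.int32(14), array([187.2, 155.9]), array([184, 155,   7,   3], dtype=int32)), (np.int32(13), array([175.8, 156.5]), array([173, 156,   7,   2], dtype=int32)), (np.int32(21), array([288., 176.]), array([285, 175,   7,   3], dtype=int32)), (np.int32(18), array([300.2, 175.9]), array([297, 175,   7,   3], dtype=int32)), (np.int32(15), array([130.1, 185.4]), array([128, 184,   5,   4], dtype=int32)), (np.int32(21), array([137.3, 191.1]), array([134, 189,   7,   5], dtype=int32)), (np.int32(26), array([193.6, 216.6]), array([191, 214,   6,   7], dtype=int32)), (np.int32(28), array([186.9, 224.5]), array([184, 222,   7,   6], dtype=int32))]
scene wood [(np.int32(4337), array([265.2,  30.2]), array([229,   0,  72,  63], dtype=int32)), (np.int32(1040), array([433. ,  63.2]), array([417,  46,  37,  37], dtype=int32)), (np.int32(6321), array([378.7, 229.7]), array([290, 193, 189,  75], dtype=int32))]
scene dark [(np.int32(78), array([396.9,   9.5]), array([395,   0,   6,  22], dtype=int32)), (np.int32(164), array([98.1, 35.2]), array([83, 29, 30, 11], dtype=int32)), (np.int32(8
[... 1026 characters left out ...]
  4,  11], dtype=int32)), (np.int32(59), array([353.6, 247.4]), array([350, 240,   9,  15], dtype=int32))]
side wood [(np.int32(6617), array([223.8, 270.4]), array([131, 207, 168, 140], dtype=int32))]
side dark [(np.int32(67), array([329.1, 169.1]), array([327, 161,   5,  17], dtype=int32)), (np.int32(81), array([323.2, 190.3]), array([311, 182,  26,  17], dtype=int32)), (np.int32(82), array([349.3, 200.3]), array([346, 192,   8,  18], dtype=int32)), (np.int32(314), array([265.8, 216.8]), array([257, 206,  19,  22], dtype=int32)), (np.int32(162), array([349.1, 266.1]), array([344, 258,  12,  18], dtype=int32)), (np.int32(340), array([208. , 329.5]), array([190, 314,  38,  35], dtype=int32))]
```

View pics/z0.png

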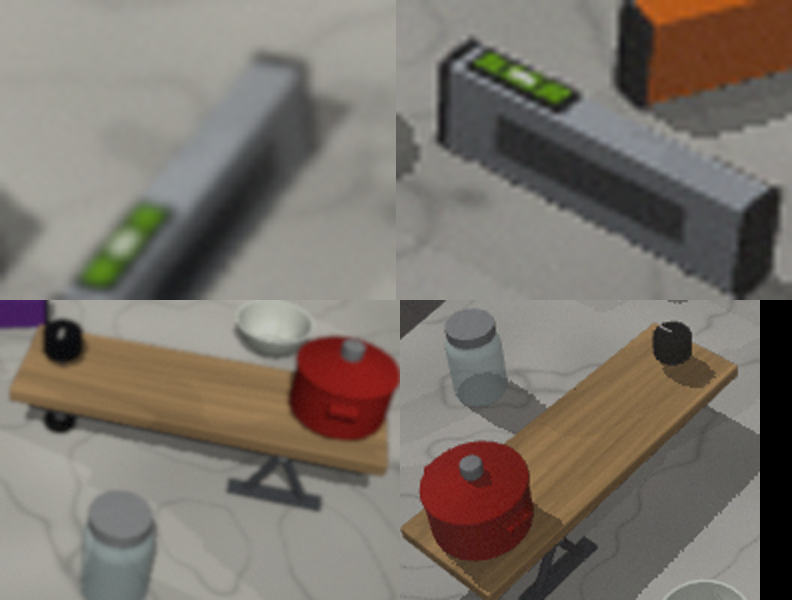

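Top row: the vial middle is at about (190.5,220.5) in scene and (311.5,172.7) in side, and the far-end top corners are visible. Bottom row: the board corners and the knob are clear in both views.

Run:
```python
from h import *
S,D=cam("scene"),cam("side")
T=lambda n,a,b:print(n,*[np.round(v,4) for v in tri(S,a,D,b)])
T("vial",(190.5,220.5),(311.5,172.7))
print("vial planes",onz(S,(190.5,220.5),.053).round(4),onz(D,(311.5,172.7),.053).round(4))
T("far",(216.7,190.5),(351,192.3));print(onz(S,(216.7,190.5),.05).round(4),onz(D,(351,192.3),.05).round(4))
print("sidevialend",onz(D,(300.5,168.7),.05).round(4))
T("knob",(316.1,200.4),(265.8,216.8))
print(onz(S,(316.1,200.4),.126),onz(D,(265.8,216.8),.126))
T("ftL",(306,194),(257.5,206))
# which corner matches: try both
T("ftA",(306,194),(298.5,230));T("ftB",(291,223),(257.5,206))
T("backB",(477.5,257),(131,309)); T("backalt",(477.5,257),(175,342.5))
for p in((298.5,230),(257.5,206)):print("z.098",onz(D,p,.098).round(4))
for p in((131,309),(175,342.5)):print("z.087",onz(D,p,.087).round(4))
```

```text
vial [ 0.5679 -0.3334  0.0512] 0.0026
vial planes [ 0.5715 -0.3312  0.053 ] [ 0.567 -0.333  0.053]
far [ 0.4359 -0.303   0.0498] 0.0059
[ 0.4398 -0.3     0.05  ] [ 0.4357 -0.3072  0.05  ]
sidevialend [ 0.6048 -0.3391  0.05  ]
knob [ 0.5502 -0.0348  0.1224] 0.0008
[ 0.55545058 -0.03423685  0.126     ] [ 0.54821427 -0.03178881  0.126     ]
ftL [ 0.5723 -0.0487  0.1462] 0.0197
ftA [ 0.4788 -0.0645  0.0871] 0.0026
ftB [ 0.6031 -0.0862  0.0953] 0.0021
backB [0.6659 0.3036 0.0924] 0.0039
backalt [0.583  0.3138 0.0301] 0.0381
z.098 [ 0.4739 -0.0556  0.098 ]
z.098 [ 0.6014 -0.0848  0.098 ]
z.087 [0.6703 0.3026 0.087 ]
z.087 [0.5456 0.3236 0.087 ]
```

```bash
cat >> h.py <<'E'
def go(p,yaw=None,s=None):
    s=s or r.get_state(); R=cv2.Rodrigues(np.zeros(3))[0]
    from scipy.spatial.transform import Rotation as Ro
    R=Ro.from_euler("xyz",s["eef_rot"],degrees=True).as_matrix()
    d=R.T@(np.array(p)-s["tcp_pos"])/.12
    t=0 if yaw is None else -((yaw-s["eef_rot"][2]+90)%180-90)
    print("tcp",s["tcp_pos"].round(4),s["eef_rot"].round(2),"F",s["contact_force"].round(1),"t",round(s["time_s"],2),"w",round(s["gripper_width"],4))
    print("units",d.round(4),"roll",round(t/360,4),"deg",round(t,2))
E
python3 - <<'E'
from h import *
S,D=cam("scene"),cam("side")
for p in((243,178),(243,194),(309,178)):print("purple",onz(S,p,.05 if p[1]<190 else 0).round(3))
for p in((351,272),(344,270),(368,216)):print("purpleD",onz(D,p,0 if p[1]>270 else .05).round(3))
print("orange",onz(S,(166,212),.05).round(3),"mug",onz(S,(178,245),.09).round(3))
go([.518,-.323,.16],168.5)
E
```

```text
purple [ 0.375 -0.243  0.05 ]
purple [ 0.38  -0.246  0.   ]
purple [ 0.355 -0.067  0.05 ]
purpleD [ 0.34 -0.08  0.  ]
purpleD [ 0.345 -0.033  0.05 ]
purpleD [ 0.361 -0.237  0.05 ]
orange [ 0.543 -0.402  0.05 ] mug [ 0.698 -0.316  0.09 ]
tcp [ 0.2823 -0.6127  0.2367] [ 1.7992e+02 -1.0000e-02 -1.5526e+02] F [ 0.4  0.  -0.6] t 0.1 w 0.0873
units [-2.7939  1.3697  0.6409] roll 0.1007 deg 36.24
```

{"api": "drive_tool", "payload": {"increments": [[[0.36,-0.47,0.23,0.1,0],[0.36,-0.93,0.457,0.2,0],[0.36,-0.93,0.457,0.2,0]]], "squeeze": 20}}

```text
time_s: 0.48
tcp_pos: [0.3626, -0.5133, 0.2124]
eef_rot: [179.9, -0.0, -155.0]
contact_force: [0.6, 0.4, -0.2]
gripper_width: 0.0632
gripper_force: 0.0
```

{"api": "drive_tool", "payload": {"increments": [[[0.36,-0.47,0.23,0.1,0],[0.36,-0.93,0.457,0.2,0],[0.36,-0.93,0.457,0.2,0]]]}}

```text
time_s: 0.85
tcp_pos: [0.4408, -0.4175, 0.1886]
eef_rot: [179.9, -0.0, -155.0]
contact_force: [-0.5, -0.4, 0.8]
gripper_width: 0.0593
gripper_force: 0.0
```

{"api": "drive_tool", "payload": {"increments": [[[0.36,-0.47,0.23,0.1,0.025],[0.36,-0.93,0.457,0.2,0.05],[0.36,-0.93,0.457,0.2,0.075],[0.36,-0.93,0.457,0.2,0.1],[0.36,-0.93,0.457,0.2,0.1]]]}}

```text
time_s: 1.48
tcp_pos: [0.5174, -0.3243, 0.1655]
eef_rot: [-180.0, -0.0, 168.8]
contact_force: [0.3, -0.1, 0.3]
gripper_width: 0.0596
gripper_force: 0.0
```

Run:
```python
from h import *
go([.518,-.323,.027],168.5)
c=cam("wrist");im=capture("wrist");np.save("w1",im);save("w1.png",im);print(-c[1].T@c[2])
for P in([.6072,-.3413,.05],[.4308,-.3055,.05],[.568,-.333,.053]):print(proj(c,P).round(1))
```

```text
tcp [ 0.5174 -0.3243  0.1655] [-1.7999e+02 -2.0000e-02  1.6877e+02] F [ 0.3 -0.1  0.3] t 1.48 w 0.0596
units [-0.0029  0.0117  1.1544] roll 0.0008 deg 0.27
[ 0.44815455 -0.31065088  0.31270336]
[281.  300.2]
[281.9 113.7]
[281.5 265.3]
```

View pics/w1.png

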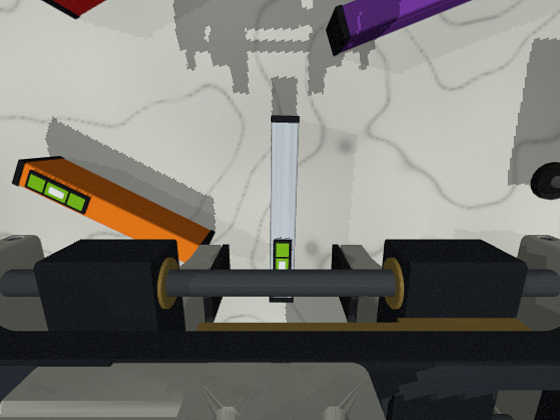

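The wrist view shows the level centred between the fingers (column 285, rows 118–300), clear of the orange bar. I'll descend and grasp.

{"api": "drive_tool", "payload": {"increments": [[[0.36,0,-0.012,0.3,0.002],[0.36,0,-0.012,0.6,0.002],[0.36,0,-0.012,0.6,0.002]]]}}

```text
time_s: 1.9
tcp_pos: [0.5151, -0.325, 0.0912]
eef_rot: [180.0, -0.3, 168.1]
contact_force: [-0.1, -0.2, 0.3]
gripper_width: 0.0596
gripper_force: 0.0
```

{"api": "drive_tool", "payload": {"increments": [[[0.36,0,0,0.3,0],[0.36,0,0,0.55,0],[0.36,0,0,0.55,0],[-0.6,0,0,0.55,0],[-0.6,0,0,0.55,0]]], "squeeze": 25}}

```text
time_s: 2.52
tcp_pos: [0.5186, -0.3254, 0.0296]
eef_rot: [-180.0, 0.2, 168.1]
contact_force: [0.5, -0.2, 0.4]
gripper_width: 0.0451
gripper_force: 0.0
```

{"api": "drive_tool", "payload": {"increments": [[[-0.6,0,0,0,0],[-0.6,0,0,0,0],[-0.6,0,0,0,0]]]}}

```text
time_s: 2.9
tcp_pos: [0.5179, -0.3246, 0.0283]
eef_rot: [180.0, 0.1, 168.0]
contact_force: [-0.1, 4.4, 6.1]
gripper_width: 0.0237
gripper_force: 25.0
```

{"api": "drive_tool", "payload": {"increments": [[[-0.6,0,0,-0.1,0],[-0.6,0,0,-0.45,0],[-0.6,0,0,-0.92,0],[-0.6,0,0,-0.92,0]]]}}

```text
time_s: 3.4
tcp_pos: [0.5199, -0.3261, 0.1433]
eef_rot: [-179.9, 0.5, 168.1]
contact_force: [-0.4, 0.5, -4.0]
gripper_width: 0.024
gripper_force: 25.0
```

{"api": "drive_tool", "payload": {"increments": [[[-0.6,0,0,-0.45,0],[-0.6,0,0,-0.92,0],[-0.6,0,0,-0.92,0]]]}}

```text
time_s: 3.78
tcp_pos: [0.5191, -0.3259, 0.2531]
eef_rot: [-179.9, 0.4, 168.0]
contact_force: [-0.9, -1.0, -4.9]
gripper_width: 0.024
gripper_force: 25.0
```

{"api": "drive_tool", "payload": {"increments": [[[-0.6,0.04,0.3,0,0],[-0.6,0.08,0.65,0,0],[-0.6,0.08,0.91,0,0]]]}}

```text
time_s: 4.15
tcp_pos: [0.5294, -0.2146, 0.2465]
eef_rot: [180.0, -0.2, 168.0]
contact_force: [0.1, 0.1, -3.4]
gripper_width: 0.0238
gripper_force: 25.0
```

{"api": "drive_tool", "payload": {"increments": [[[-0.6,0.04,0.45,0,0],[-0.6,0.08,0.91,0,0],[-0.6,0.08,0.91,0,0]]]}}

```text
time_s: 4.53
tcp_pos: [0.5434, -0.1041, 0.2467]
eef_rot: [180.0, -0.1, 168.2]
contact_force: [0.0, -1.6, -4.8]
gripper_width: 0.0243
gripper_force: 25.0
```

{"api": "drive_tool", "payload": {"increments": [[[-0.6,0.04,0.45,0,0],[-0.6,0.08,0.91,0,0],[-0.6,0.08,0.91,0,0]]]}}

```text
time_s: 4.9
tcp_pos: [0.5568, 0.0038, 0.2467]
eef_rot: [-180.0, -0.1, 168.2]
contact_force: [-0.7, -0.6, -4.3]
gripper_width: 0.0239
gripper_force: 25.0
```

{"api": "drive_tool", "payload": {"increments": [[[-0.6,0.04,0.45,0,0],[-0.6,0.08,0.91,0,0],[-0.6,0.08,0.91,0,0]]]}}

```text
time_s: 5.28
tcp_pos: [0.5704, 0.1122, 0.2467]
eef_rot: [-179.9, -0.1, 168.2]
contact_force: [-0.2, -0.5, -3.5]
gripper_width: 0.0236
gripper_force: 25.0
```

{"api": "drive_tool", "payload": {"increments": [[[-0.6,0,0,0,-0.025],[-0.6,0,0,0,-0.053],[-0.6,0,0,0,-0.08],[-0.6,0,0,0,-0.106],[-0.6,0,0,0,-0.128]]]}}

```text
time_s: 5.9
tcp_pos: [0.5699, 0.1085, 0.2472]
eef_rot: [180.0, -0.1, -145.7]
contact_force: [0.1, 0.2, -4.3]
gripper_width: 0.0238
gripper_force: 25.0
```

{"api": "drive_tool", "payload": {"increments": [[[-0.6,0,0,0,-0.028],[-0.6,0,0,0,-0.056],[-0.6,0,0,0,-0.083],[-0.6,0,0,0,-0.108],[-0.6,0,0,0,-0.127]]]}}

```text
time_s: 6.52
tcp_pos: [0.5699, 0.1085, 0.2472]
eef_rot: [179.9, -0.1, -100.0]
contact_force: [0.7, 0.4, -4.3]
gripper_width: 0.0238
gripper_force: 25.0
```

Run:
```python
from h import *
ims={}
for n in("scene","side","wrist"):
    if n=="wrist":
        go([.572,.109,.13],-99.9);c=cam("wrist")
        for P in([.540,-.073,.098],[.607,.313,.087],[.550,-.034,.141]):print(proj(c,P).round(1))
    ims[n]=capture(n);np.save(n+"2",ims[n])
f=lambda im,x,y,w,h:cv2.resize(im[y:y+h,x:x+w],(400,300),interpolation=cv2.INTER_CUBIC)
save("p2.png",np.vstack([np.hstack([f(ims["scene"],270,90,240,180),f(ims["side"],120,130,240,180)]),np.hstack([f(ims["wrist"],0,0,560,420),np.zeros((300,400,3),np.uint8)])]))
```

```text
tcp [0.57   0.1087 0.2473] [ 1.7990e+02 -7.0000e-02 -1.0018e+02] F [ 0.1  0.4 -3.2] t 6.62 w 0.024
units [-0.0068 -0.0178  0.9775] roll -0.0008 deg -0.28
[276.8   2. ]
[279.7 361.9]
[272.6  37.2]
```

View pics/p2.png

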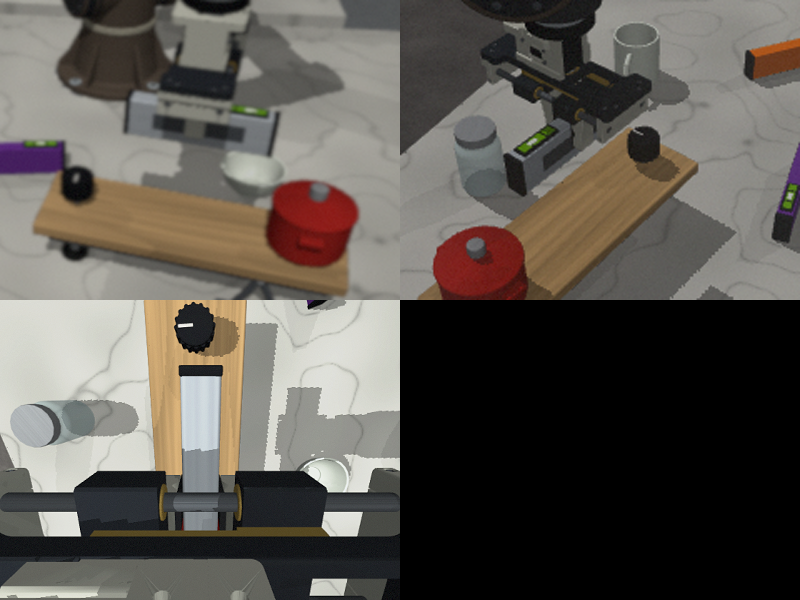

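The level hangs parallel to the board. The board's centre line is at about column 274 against 281 for the level, so I need to shift about 7 mm towards the jar. I'll work out the lengthwise position next.

Run:
```python
from h import *
s=r.get_state();c=cam("wrist");t=s["tcp_pos"];ya=np.radians(s["eef_rot"][2])
X=np.array([np.cos(ya),np.sin(ya)]);Y=np.array([np.sin(ya),-np.cos(ya)])
f=lambda n,px,z:print(n,"tool x,y mm",[round(1e3*float(v@(onz(c,px,z)-t)[:2]),1) for v in(X,Y)])
f("lev end",(281,92),t[2]+.022); f("knob top",(273,37),.141)
f("bd foot L",(145*1.4,2),.098);f("bd foot R",(246*1.4,2),.098);f("bd L",(151*1.4,170*1.4),.094);f("bd R",(240.5*1.4,170*1.4),.094)
im=np.load("wrist2.npy")
m=cv2.inRange(cv2.cvtColor(im,cv2.COLOR_RGB2HSV),(8,60,60),(22,190,255))
for rr in(20,70,150,220):
    x=np.nonzero(m[rr])[0];x=x[(x>150)&(x<400)];f(rr,(x.min(),rr),.095);f(rr,(x.max(),rr),.095)
print(s["joints"].round(1))
```

```text
lev end tool x,y mm [87.1, 0.5]
knob top tool x,y mm [144.1, -5.3]
bd foot L tool x,y mm [184.1, -67.8]
bd foot R tool x,y mm [184.1, 57.1]
bd L tool x,y mm [-38.1, -75.2]
bd R tool x,y mm [-38.2, 62.3]
20 tool x,y mm [171.2, -69.5]
20 tool x,y mm [171.2, 57.2]
70 tool x,y mm [129.9, -69.5]
70 tool x,y mm [129.9, 57.6]
150 tool x,y mm [56.2, -68.4]
150 tool x,y mm [56.2, 57.6]
220 tool x,y mm [-17.3, -67.6]
220 tool x,y mm [-17.4, 58.1]
[ 30.1  11.4 -10.7  -0.  -68.1 -40.5]
```

{"api": "drive_tool", "payload": {"increments": [[[-0.6,0.025,-0.046,0.2,0],[-0.6,0.025,-0.046,0.5,0],[-0.6,0.025,-0.046,0.8,0],[-0.6,0.025,-0.046,0.97,0],[-0.6,0.025,-0.046,0.97,0]]]}}

```text
time_s: 7.3
tcp_pos: [0.5741, 0.1051, 0.13]
eef_rot: [179.8, -0.2, -100.4]
contact_force: [0.8, -1.1, -2.7]
gripper_width: 0.024
gripper_force: 25.0
```

{"api": "drive_tool", "payload": {"increments": [[[-0.6,0,0,0.02,0],[-0.6,0,0,0.04,0],[-0.6,0,0,0.05,0],[-0.6,0,0,0.05,0]]]}}

```text
time_s: 7.8
tcp_pos: [0.5755, 0.1065, 0.1263]
eef_rot: [-180.0, 0.0, -100.2]
contact_force: [-0.7, -0.3, -2.9]
gripper_width: 0.0242
gripper_force: 25.0
```

{"api": "drive_tool", "payload": {"increments": [[[-0.6,0,0,0.015,0],[-0.6,0,0,0.03,0],[-0.6,0,0,0.03,0]]]}}

```text
time_s: 8.18
tcp_pos: [0.5753, 0.1064, 0.1221]
eef_rot: [180.0, -0.0, -100.2]
contact_force: [1.1, -0.2, -3.4]
gripper_width: 0.0237
gripper_force: 25.0
```

{"api": "drive_tool", "payload": {"increments": [[[-0.6,0,0,0.01,0],[-0.6,0,0,0.015,0],[-0.6,0,0,0.015,0]]]}}

```text
time_s: 8.55
tcp_pos: [0.5756, 0.1064, 0.1208]
eef_rot: [-180.0, 0.0, -100.2]
contact_force: [-0.8, 0.2, -0.3]
gripper_width: 0.024
gripper_force: 25.0
```

{"api": "drive_tool", "payload": {"increments": [[[-0.6,0,0,0.008,0],[-0.6,0,0,0.012,0],[-0.6,0,0,0.012,0]]]}}

```text
time_s: 8.93
tcp_pos: [0.5755, 0.1063, 0.1192]
eef_rot: [-180.0, -0.0, -100.2]
contact_force: [0.3, -0.8, -0.0]
gripper_width: 0.0239
gripper_force: 25.0
```

{"api": "drive_tool", "payload": {"increments": [[[-0.6,0,0,0.004,0],[-0.6,0,0,0.008,0],[-0.6,0,0,0.008,0]]]}}

```text
time_s: 9.3
tcp_pos: [0.5754, 0.1062, 0.1185]
eef_rot: [-180.0, -0.0, -100.2]
contact_force: [-1.1, -3.0, 3.9]
gripper_width: 0.0234
gripper_force: 25.0
```

{"api": "drive_tool", "payload": {"increments": [[[0.3,0,0,0,0],[0.3,0,0,0,0],[0.3,0,0,0,0],[0.3,0,0,-0.2,0],[0.3,0,0,-0.5,0]]]}}

```text
time_s: 9.93
tcp_pos: [0.5747, 0.1063, 0.1777]
eef_rot: [179.9, -0.1, -100.2]
contact_force: [0.5, -0.4, -0.0]
gripper_width: 0.0565
gripper_force: 0.0
```

{"api": "drive_tool", "payload": {"increments": [[[0.3,0,0,0,0],[-1,0.2,0,0,0],[-1,0.375,0,0,0],[-1,0.375,0,0,0],[-1,0.375,0,0,0]]]}}

```text
time_s: 10.55
tcp_pos: [0.5674, 0.0615, 0.1779]
eef_rot: [180.0, -0.0, -100.2]
contact_force: [0.6, 0.2, 0.5]
gripper_width: 0.0227
gripper_force: 0.0
```

Run:
```python
from h import *
go([.575,.106,.156])
a,b=capture("scene"),capture("side")
f=lambda im,x,y,w,h:cv2.resize(im[y:y+h,x:x+w],(400,300),interpolation=cv2.INTER_CUBIC)
save("p3.png",np.hstack([f(a,280,130,200,150),f(b,130,180,200,150)]))
```

```text
tcp [0.5674 0.0615 0.1779] [ 1.7999e+02 -1.0000e-02 -1.0024e+02] F [0.6 0.2 0.5] t 10.55 w 0.0227
units [-0.376   0.0036  0.1827] roll 0.0 deg 0
```

View pics/p3.png

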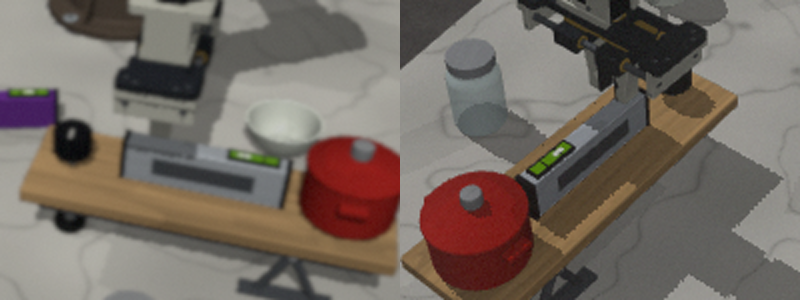

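The level stands upright along the shelf, between the knob and the casserole, with its vial at the casserole end. Both cameras can see the vial. Now I'll press.

{"api": "drive_tool", "payload": {"increments": [[[-1,0,0,0.06,0],[-1,0,0,0.12,0],[-1,0,0,0.17,0],[-1,0,0,0.17,0]]], "squeeze": 30}}

```text
time_s: 11.15
tcp_pos: [0.5671, 0.0621, 0.1569]
eef_rot: [179.9, -0.0, -100.2]
contact_force: [0.2, -0.1, -0.2]
gripper_width: 0.0002
gripper_force: 0.0
```

{"api": "drive_tool", "payload": {"increments": [[[-1,0,0,0.015,0],[-1,0,0,0.03,0],[-1,0,0,0.03,0]]]}}

```text
time_s: 11.52
tcp_pos: [0.5674, 0.0621, 0.1541]
eef_rot: [180.0, -0.0, -100.2]
contact_force: [-0.8, -0.0, -0.3]
gripper_width: 0.0003
gripper_force: 0.0
```

{"api": "drive_tool", "payload": {"increments": [[[-1,0,0,0.012,0],[-1,0,0,0.024,0],[-1,0,0,0.024,0]]]}}

```text
time_s: 11.9
tcp_pos: [0.5675, 0.0619, 0.1514]
eef_rot: [-180.0, -0.0, -100.2]
contact_force: [-0.3, -1.7, 3.7]
gripper_width: 0.0005
gripper_force: 1.6
```

{"api": "drive_tool", "payload": {"increments": [[[-1,0,0,0.01,0],[-1,0,0,0.016,0],[-1,0,0,0.016,0]]]}}

```text
time_s: 12.28
tcp_pos: [0.5675, 0.062, 0.1494]
eef_rot: [-180.0, -0.0, -100.2]
contact_force: [-0.0, -3.5, 4.7]
gripper_width: 0.0002
gripper_force: 2.0
```

{"api": "drive_tool", "payload": {"increments": [[[-1,0,0,0.006,0],[-1,0,0,0.01,0],[-1,0,0,0.01,0]]]}}

```text
time_s: 12.65
tcp_pos: [0.5676, 0.062, 0.149]
eef_rot: [-180.0, -0.0, -100.2]
contact_force: [-2.4, -3.9, 10.0]
gripper_width: 0.0006
gripper_force: 4.9
```

{"api": "drive_tool", "payload": {"increments": [[[-1,0,0,0.005,0],[-1,0,0,0.005,0]]]}}

```text
time_s: 12.9
tcp_pos: [0.5677, 0.062, 0.1489]
eef_rot: [-179.9, -0.0, -100.2]
contact_force: [-4.2, -4.1, 13.6]
gripper_width: 0.0005
gripper_force: 6.8
```

{"api": "drive_tool", "payload": {"increments": [[[-1,0,0,-0.003,0],[-1,0,0,-0.003,0],[-1,0,0,-0.003,0],[-1,0,0,-0.003,0],[-1,0,0,-0.003,0]]]}}

```text
time_s: 13.52
tcp_pos: [0.5676, 0.062, 0.149]
eef_rot: [-180.0, -0.0, -100.2]
contact_force: [-3.7, -3.3, 11.2]
gripper_width: 0.0008
gripper_force: 5.6
```

{"api": "drive_tool", "payload": {"increments": [[[-1,0,0,0,0],[-1,0,0,0,0],[-1,0,0,0,0],[-1,0,0,0,0],[-1,0,0,0,0]]]}}

```text
time_s: 14.15
tcp_pos: [0.5676, 0.062, 0.1489]
eef_rot: [-180.0, -0.0, -100.2]
contact_force: [-2.5, -4.7, 10.8]
gripper_width: 0.0003
gripper_force: 5.6
```

```bash
cat > bub.py <<'E'
from h import *
import sys
def vial(n,box):
    im=capture(n);x,y,w,h=box;c=im[y:y+h,x:x+w]
    hsv=cv2.cvtColor(c,cv2.COLOR_RGB2HSV)
    g=cv2.inRange(hsv,(28,90,60),(55,255,255))
    k=cv2.convexHull(cv2.findNonZero(g)); hull=cv2.fillConvexPoly(np.zeros_like(g),k,255)
    p=np.argwhere(hull>0)[:,::-1].astype(float);mu=p.mean(0)
    ax=np.linalg.svd(p-mu,full_matrices=False)[2][0]
    wgt=np.array([255-float(hsv[int(b),int(a),1]) for a,b in p]);val=np.array([float(hsv[int(b),int(a),2]) for a,b in p])
    s=(p-mu)@ax; bins=np.round(s).astype(int)
    print(n,"mid",mu+[x,y],"ax",ax.round(2),"len",s.min(),s.max())
    print([(b,int(255-wgt[bins==b].mean()),int(val[bins==b].mean())) for b in range(bins.min(),bins.max()+1) if (bins==b).any()])
    return cv2.resize(c,(400,300),interpolation=cv2.INTER_CUBIC)
s=r.get_state();print(s["contact_force"].round(1),s["tcp_pos"].round(4),s["time_s"])
A=vial("scene",(382,195,48,36));B=vial("side",(182,240,48,36))
save(sys.argv[1],np.hstack([A,B]))
E
python3 bub.py b1.png
```

```text
[-2.5 -4.7 10.8] [0.5676 0.062  0.1489] 14.15
scene mid [405.44144144 209.0990991 ] ax [0.99 0.15] len -11.775314478399793 11.861620030427014
[(-12, 140, 105), (-11, 153, 104), (-10, 163, 114), (-9, 171, 118), (-8, 141, 110), (-7, 145, 107), (-6, 137, 100), (-5, 156, 94), (-4, 160, 103), (-3, 134, 108), (-2, 141, 110), (-1, 145, 112), (0, 145, 114), (1, 127, 116), (2, 104, 121), (3, 68, 132), (4, 43, 131), (5, 38, 126), (6, 41, 131), (7, 51, 135), (8, 68, 138), (9, 92, 129), (10, 136, 117), (11, 164, 106), (12, 163, 96)]
side mid [205.75     258.484375] ax [-0.8   0.59] len -11.50185459783402 11.11849707714913
[(-12, 176, 84), (-11, 118, 79), (-10, 205, 110), (-9, 210, 109), (-8, 221, 124), (-7, 205, 109), (-6, 172, 88), (-5, 153, 71), (-4, 158, 76), (-3, 219, 123), (-2, 198, 107), (-1, 203, 102), (0, 196, 110), (1, 172, 99), (2, 121, 113), (3, 111, 112), (4, 77, 115), (5, 82, 130), (6, 100, 112), (7, 68, 130), (8, 152, 114), (9, 191, 102), (10, 221, 122), (11, 193, 94)]
```

View pics/b1.png

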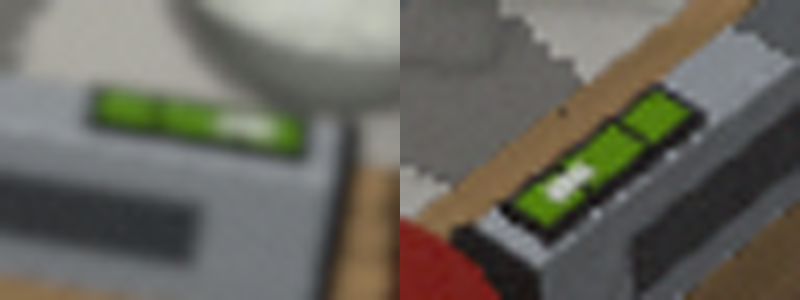

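The bubble rests about 10.5 mm towards the casserole, which is 14 mrad. The knob therefore needs about 1.19 rad (68°) clockwise. I'll lift off and go to the knob.

{"api": "drive_tool", "payload": {"increments": [[[-1,0,0,-0.1,0],[-1,0,0,-0.35,0],[0.45,0,0,-0.35,0],[0.45,0,0,-0.35,0]]]}}

```text
time_s: 14.75
tcp_pos: [0.5672, 0.0625, 0.1896]
eef_rot: [180.0, 0.0, -100.2]
contact_force: [-0.2, 0.2, 0.3]
gripper_width: 0.0148
gripper_force: 0.0
```

{"api": "drive_tool", "payload": {"increments": [[[0.45,0.4,0,0,-0.025],[0.45,0.817,0,0,-0.05],[0.45,0.817,0,0,-0.075],[0.45,0.817,0,0,-0.095],[0.45,0.817,0,0,-0.095]]]}}

```text
time_s: 15.38
tcp_pos: [0.5497, -0.0344, 0.1891]
eef_rot: [179.9, 0.0, -66.1]
contact_force: [-1.1, 0.5, 0.3]
gripper_width: 0.0618
gripper_force: 0.0
```

Run:
```python
from h import *
go([.550,-.0345,.121],-66)
s=r.get_state();print(s["joints"].round(1))
c=cam("wrist");im=capture("wrist");print("knob proj",proj(c,[.55,-.0345,.141]))
save("w3.png",im)
```

```text
tcp [ 0.5497 -0.0344  0.1891] [ 1.7993e+02  3.0000e-02 -6.6050e+01] F [-1.1  0.5  0.3] t 15.38 w 0.0618
units [ 0.002  -0.0031  0.5672] roll -0.0002 deg -0.05
[ 16.8  11.1 -19.   -0.  -59.9   7.2]
knob proj [279.63656352 237.33599526]
```

View pics/w3.png

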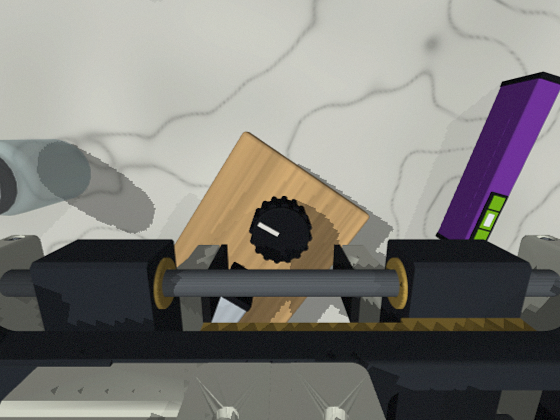

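The knob is centred at (280,230), about 3 to 5 mm further along tool +x than expected. The fingers clear the level. I'll shift 3 mm, descend and grip.

{"api": "drive_tool", "payload": {"increments": [[[0.45,0.025,0,0.25,0],[0.45,0.025,0,0.45,0],[0.45,0.025,0,0.567,0],[0.45,0.025,0,0.567,0]]]}}

```text
time_s: 15.92
tcp_pos: [0.5508, -0.0371, 0.1209]
eef_rot: [179.9, 0.0, -66.0]
contact_force: [0.1, 0.5, 1.4]
gripper_width: 0.0636
gripper_force: 0.0
```

{"api": "drive_tool", "payload": {"increments": [[[-0.3,0,0,0,0],[-0.3,0,0,0,0],[-0.3,0,0,0,0],[-0.3,0,0,0,0]]], "squeeze": 25}}

```text
time_s: 16.42
tcp_pos: [0.5509, -0.0374, 0.1226]
eef_rot: [180.0, -0.0, -66.0]
contact_force: [-4.1, -0.7, 5.5]
gripper_width: 0.0414
gripper_force: 25.0
```

{"api": "drive_tool", "payload": {"increments": [[[-0.3,0,0,0,0.02],[-0.3,0,0,0,0.04],[-0.3,0,0,0,0.06],[-0.3,0,0,0,0.08],[-0.3,0,0,0,0.1]]]}}

```text
time_s: 17.05
tcp_pos: [0.5502, -0.0374, 0.1225]
eef_rot: [179.9, -0.0, -102.2]
contact_force: [-6.8, 0.2, 8.8]
gripper_width: 0.0414
gripper_force: 25.0
```

{"api": "drive_tool", "payload": {"increments": [[[-0.3,0,0,0,0.02],[-0.3,0,0,0,0.045],[-0.3,0,0,0,0.07],[-0.3,0,0,0,0.09],[-0.3,0,0,0,0.09]]]}}

```text
time_s: 17.68
tcp_pos: [0.5496, -0.0371, 0.1225]
eef_rot: [179.9, -0.1, -134.5]
contact_force: [-9.0, 2.9, 11.1]
gripper_width: 0.0417
gripper_force: 25.0
```

{"api": "drive_tool", "payload": {"increments": [[[-0.3,0,0,0,0],[-0.3,0,0,0,0],[0.45,0,0,0,0],[0.45,0,0,0,0],[0.45,0,0,0,0]]]}}

```text
time_s: 18.3
tcp_pos: [0.5516, -0.0371, 0.1219]
eef_rot: [-180.0, 0.0, -134.4]
contact_force: [1.3, 0.0, -0.4]
gripper_width: 0.062
gripper_force: 0.0
```

{"api": "drive_tool", "payload": {"increments": [[[0.45,0,0,-0.2,0],[0.45,0,0,-0.567,0],[0.45,0,0,-0.567,0]]]}}

```text
time_s: 18.68
tcp_pos: [0.5537, -0.0368, 0.1934]
eef_rot: [-179.8, 0.3, -134.3]
contact_force: [0.6, -0.7, -0.5]
gripper_width: 0.0636
gripper_force: 0.0
```

Run:
```python
from h import *
go([.5676,.062,.189],-100.2)
c=cam("wrist");im=capture("wrist");np.save("w4",im)
w=im[190:275,235:330];g=cv2.cvtColor(w,cv2.COLOR_RGB2HSV)
dark=cv2.inRange(g,(0,0,0),(180,255,60))
n,l,st,ce=cv2.connectedComponentsWithStats(dark);i=1+st[1:,4].argmax();print("knob",ce[i]+[235,190],st[i])
m=cv2.inRange(g,(0,0,170),(180,70,255));h=cv2.fillConvexPoly(np.zeros_like(m),cv2.convexHull(np.argwhere(l==i)[:,::-1].astype(np.int32)),255)
p=np.argwhere((m>0)&(h>0))[:,::-1];print(len(p),p.mean(0)+[235,190]);u=np.linalg.svd(p-p.mean(0),full_matrices=False)[2][0];print("dash dir deg",np.degrees(np.arctan2(u[1],u[0])),p.min(0)+[235,190],p.max(0)+[235,190])
```

```text
tcp [ 0.5537 -0.0368  0.1934] [-179.77    0.3  -134.35] F [ 0.6 -0.7 -0.5] t 18.68 w 0.0636
units [-0.67    0.4929  0.0384] roll -0.0949 deg -34.15
knob [285.14621969 226.91476462] [  20    4   60   66 2804]
59 [275.62711864 228.06779661]
dash dir deg 27.827772299337205 [268 224] [282 233]
```

{"api": "drive_tool", "payload": {"increments": [[[0.45,-0.3,0.2,0,-0.025],[0,-0.686,0.479,0,-0.05],[-1,-0.686,0.479,0,-0.075],[-1,-0.686,0.479,0,-0.095],[-1,-0.686,0.479,0,-0.095]]]}}

```text
time_s: 19.35
tcp_pos: [0.5674, 0.062, 0.1888]
eef_rot: [179.9, -0.0, -100.2]
contact_force: [-0.4, 0.0, -0.1]
gripper_width: 0.0288
gripper_force: 0.0
```

{"api": "drive_tool", "payload": {"increments": [[[-1,0,0,0,0],[-1,0,0,0.08,0],[-1,0,0,0.16,0],[-1,0,0,0.24,0],[-1,0,0,0.24,0]]]}}

```text
time_s: 19.98
tcp_pos: [0.5672, 0.0616, 0.1599]
eef_rot: [179.9, -0.1, -100.2]
contact_force: [0.3, -0.6, 0.5]
gripper_width: 0.0004
gripper_force: 0.0
```

{"api": "drive_tool", "payload": {"increments": [[[-1,0,0,0.015,0],[-1,0,0,0.03,0],[-1,0,0,0.045,0],[-1,0,0,0.045,0]]]}}

```text
time_s: 20.48
tcp_pos: [0.568, 0.0619, 0.1559]
eef_rot: [-180.0, 0.0, -100.2]
contact_force: [-0.3, 0.0, 1.4]
gripper_width: 0.0006
gripper_force: 0.8
```

{"api": "drive_tool", "payload": {"increments": [[[-1,0,0,0.015,0],[-1,0,0,0.03,0],[-1,0,0,0.03,0]]]}}

```text
time_s: 20.85
tcp_pos: [0.5679, 0.0617, 0.1521]
eef_rot: [-180.0, -0.0, -100.2]
contact_force: [-0.0, -2.6, 3.8]
gripper_width: 0.0006
gripper_force: 1.7
```

{"api": "drive_tool", "payload": {"increments": [[[-1,0,0,0.008,0],[-1,0,0,0.01,0],[-1,0,0,0.01,0]]]}}

```text
time_s: 21.22
tcp_pos: [0.5679, 0.0617, 0.1512]
eef_rot: [-180.0, -0.0, -100.2]
contact_force: [-0.9, -3.4, 5.3]
gripper_width: 0.0
gripper_force: 2.9
```

{"api": "drive_tool", "payload": {"increments": [[[-1,0,0,0.005,0],[-1,0,0,0.008,0],[-1,0,0,0.008,0]]]}}

```text
time_s: 21.6
tcp_pos: [0.568, 0.0617, 0.1511]
eef_rot: [-180.0, -0.0, -100.2]
contact_force: [-3.6, -3.9, 11.3]
gripper_width: 0.0003
gripper_force: 5.9
```

{"api": "drive_tool", "payload": {"increments": [[[-1,0,0,0,0],[-1,0,0,0,0],[-1,0,0,0,0],[-1,0,0,0,0],[-1,0,0,0,0]]]}}

```text
time_s: 22.22
tcp_pos: [0.568, 0.0616, 0.1511]
eef_rot: [-180.0, -0.0, -100.2]
contact_force: [-3.3, -4.5, 11.7]
gripper_width: 0.0005
gripper_force: 5.8
```

{"api": "drive_tool", "payload": {"increments": [[[-1,0,0,0,0],[-1,0,0,0,0],[-1,0,0,0,0],[-1,0,0,0,0],[-1,0,0,0,0]]]}}

```text
time_s: 22.85
tcp_pos: [0.568, 0.0616, 0.1511]
eef_rot: [-180.0, -0.0, -100.2]
contact_force: [-3.4, -3.6, 11.8]
gripper_width: 0.0005
gripper_force: 5.8
```

```bash
python3 bub.py b2.png
```

```text
[-3.4 -3.6 11.8] [0.568  0.0616 0.1511] 22.85
scene mid [406.33333333 208.90833333] ax [0.99 0.14] len -12.622400873338119 11.988784888701398
[(-13, 91, 92), (-12, 142, 93), (-11, 163, 106), (-10, 166, 110), (-9, 163, 114), (-8, 138, 106), (-7, 136, 102), (-6, 132, 96), (-5, 127, 98), (-4, 107, 114), (-3, 88, 128), (-2, 56, 129), (-1, 48, 136), (0, 47, 140), (1, 49, 142), (2, 60, 140), (3, 74, 130), (4, 85, 104), (5, 128, 94), (6, 150, 100), (7, 161, 106), (8, 163, 108), (9, 161, 109), (10, 181, 112), (11, 175, 106), (12, 115, 95)]
side mid [205.23622047 258.59055118] ax [-0.8  0.6] len -11.164337849367499 11.433315853693948
[(-11, 173, 87), (-10, 218, 123), (-9, 189, 104), (-8, 185, 100), (-7, 215, 116), (-6, 177, 93), (-5, 181, 87), (-4, 160, 82), (-3, 155, 103), (-2, 76, 155), (-1, 96, 100), (0, 87, 153), (1, 112, 123), (2, 107, 128), (3, 118, 128), (4, 124, 72), (5, 149, 79), (6, 187, 104), (7, 201, 108), (8, 221, 126), (9, 198, 107), (10, 203, 111), (11, 186, 91)]
```

View pics/b2.png

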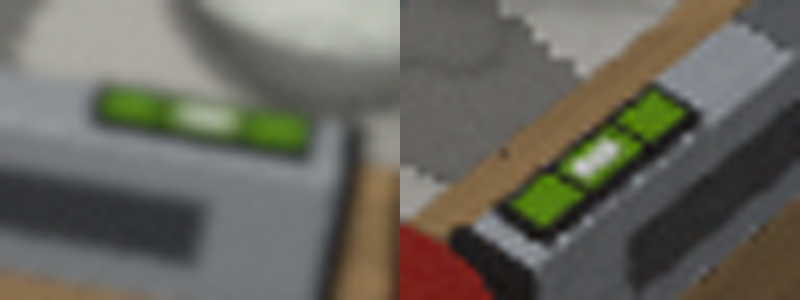

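The bubble now sits between the two lines in both views, within about 1 mm of centre, and the press is steady at about 11.8 N. I'm handing in.

```bash
python3 -c "
from plant import job
print(job.close_job())"
```

```text
the job is handed in; nothing more can be done
None
```

The job is handed in: the level stands on the shelf between the casserole and the knob, the bubble rests between the lines within about 1 mm of centre, and the arm is still pressing on the level at about 11.8 N after about 23 s of the 70 s allowed.

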